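# Unlatch the ware crate's gate in front of the cup

### The job

Open the gate of the crate bay that holds the grey cup, so that the cup can be fetched: raise the gate's latch bar out of its catch by its upright thumb lever, swing the gate wide open towards you, and let go so that the bar drops back and the gate stays open. Leave the other bay's gate shut and the cup standing in its bay.

Things in the scene. Friction and masses are not known exactly. Their poses are not given: they have to be found in the camera images.
- crate: Fixed open-topped wooden crate, 149 deep (x) x 322 wide (y) x 85 mm high, two bays (centres y +77 and -77 mm), a picket gate in front of each. Origin: centre of its underside on the bench; front to -x, left bay at +y, z up. Vertical gate hinges at each gate's +y end: x -74, y +145 mm (left gate), x -74, y -9 mm (right). Gates swing to -x, clockwise from above, 0 to 100 deg, and stay where left.
- lever_left (a point): Middle of the left gate's thumb lever: upright dark steel plate 10 mm thick (its x, the gate's normal, turning with the gate), round head 26 mm wide (y), on a steel latch bar lying along the gate's top. Shut: 137 mm above bench (plate top 152, bar top 105, gate top 85), 106 mm along the gate from its hinge. Pinch across x from above. Bar's nose, at the -y end, lies in a U catch on the post.
- lever_right (a point): The same point on the right gate's identical lever. Both bars pivot about a pin square to the gate, 84 mm from the lever towards the hinge and 39 mm below this point; gravity drops them. The bar clears its catch when this point has risen 12 mm; it can rise 40 mm, moving some 7 mm towards the hinge in the first 15 mm. Bar 0.12 kg; hinges turn easily; only the bar holds a gate shut.
- cup_mid (a point): Centre, half-way up, of the blue-grey glazed cup, 83 mm across, 65 mm high, standing in the left or the right bay; a much smaller white egg cup (48 mm across) stands in the other bay. Its z axis points up.
There are look-alikes about, which are no part of the job. Leave any brown or yellow look-alike of the part that bears cup_mid alone.

How it is judged (in metres and radians):
On the way:
1. the latch bar of the cup's bay is lifted out of its catch by its lever (((y of cup_mid in the frame of crate above 0 m and z of lever_left in the frame of crate above 0.145 m) or (y of cup_mid in the frame of crate below 0 m and z of lever_right in the frame of crate above 0.145 m))), for 0.1 s.
At the end, for the whole second after the job is handed in: The gate of the cup's bay stands open by at least 60 degrees (its stop is at 100), the other gate is shut within 6 degrees, both latch bars are down (levers within 5 mm of their resting height), and the cup stands upright within 30 mm of where it was (((y of cup_mid in the frame of crate above 0 m and angle between the x axis of lever_left and the x axis of crate, either way round above 1.05 rad and angle between the x axis of lever_right and the x axis of crate, either way round below 0.1 rad) or (y of cup_mid in the frame of crate below 0 m and angle between the x axis of lever_right and the x axis of crate, either way round above 1.05 rad and angle between the x axis of lever_left and the x axis of crate, either way round below 0.1 rad)) and z of each of lever_left, lever_right in the frame of crate below 0.142 m and angle between cup_mid's own z axis and vertical below 0.17 rad and distance of cup_mid from where it was at the start of the episode below 0.03 m); the robot touches nothing.
It fails at once if the gate of the other bay is opened ((y of cup_mid in the frame of crate above 0 m and angle between the x axis of lever_right and the x axis of crate, either way round above 0.2 rad) or (y of cup_mid in the frame of crate below 0 m and angle between the x axis of lever_left and the x axis of crate, either way round above 0.2 rad)).
It fails at once if the cup is knocked over (angle between cup_mid's own z axis and vertical above 0.6 rad).
It also fails if it takes over 38 s, if anything falls off the work surface, if the arm or the gripper's body presses on something with over 40 N, if the wrist force passes 120 N, or if a joint passes its speed limit or range.

### The arm

A 6-joint arm with a two-finger parallel gripper is mounted at the origin on the work surface; the furniture and walls round the work are solid. World frame = base frame: x ahead of the robot, y to its left, z up, the work surface at z = 0. Lengths are in mm, angles in rad, forces in N, time in s.
With the tool pointing down it reaches from about 300 to 750 mm from the base axis. Payload 8.5 kg.
Tool frame: the origin (TCP) lies between the finger pads; the fingertips stand 14 mm ahead of it and the grasp point (between the pads) lies 5 mm behind it; z points along the fingers, y is the direction in which the jaws open and shut (so a half turn about z gives the same grasp; the last joint's range is limited). The gripper opens to 88 mm and grips with 3 to 60 N. Pads are 18 mm wide; open, the fingers measure 123 mm over their backs; the gripper's body (75 mm by 187 mm) begins 45 mm behind the grasp point.
Start: joints at [0.933, 0.381, 1.297, -0, 1.464, -0.215], TCP at [225.663, 501.554, 252.748] pointing down, gripper open.
Joint ranges: [-3.11, 3.11], [-0.89, 2.33], [0.22, 2.48], [-1.42, 4.56], [0.17, 2.85], [-2.88, 2.88]. Speed limits (rad/s): [2.39, 2.39, 3.14, 3.14, 3.14, 3.14].

### API

Orientations are given as a rotation vector (axis times angle).
In Python, from bench import r gives the robot as it stands. The module is installed in compiled form; this text tells all that it offers.
- The arm moves only by the tool play_rows, never from a script. Its arguments are lists of equal length, an entry for each row: "delta_rot": the turn, a rotation vector about the world's x, y, z in units of 5 degrees (1.0 is 5 degrees), a list of three; "delta_pos": the shift along the world's x, y, z in units of 30 mm (1.0 is 30 mm), a list of three; "fingers": the closure, from -1 (fully open) to 1 (shut). In form: {"delta_rot": [[rx, ry, rz], ...], "delta_pos": [[tx, ty, tz], ...], "fingers": [fingers, ...]}. A call has 1 to 8 rows; each row is the pose to reach, as a shift and turn from the pose commanded when the call began; what a row does not reach only later rows make up. A row lasts 1/12 s, in which the tool goes at most 41.7 mm and 7.16 degrees, less where a joint would pass 70% of its speed; a pose out of reach is approached as far as the arm can. A call with a gripper value outside its range is refused whole. The fingers move at their own pace and stop on an object; "newtons" is the grip in N (left out, the last holds). Time passes only in rows, so rows that repeat a pose let the fingers close. It gives the time, the measured TCP pose, the force and the opening at its end, in the units of the state.
- r.read_state(): the state, without advancing time (a new reading comes with each control period).
- r.camera(name): name is "scene" or "top" or "wrist"; returns the picture (400x640x3 uint8, blue, green, red); there is no depth.
- r.calibration(name): a dict with "fov_y" (degrees; the focal length in pixels is half the picture's height over the tangent of half this angle, whatever the lens; pixels are square), "cx", "cy" (the principal point, pixels), "k1" (the pictures are not rectified: a ray, as slopes to the right and down, at radius r is drawn at 1 + k1 r^2 times it, then the intrinsics apply), "cam_to_world" (4x4, takes a point from camera to world coordinates); the wrist camera has in their place "hand_eye" (4x4, takes a point from camera to tool coordinates, whose origin is the TCP and whose axes are the flange's). Camera axes: x right, y down, z forward; pixel columns grow to the right and rows downward; lengths in mm; the calibration is good to about 2 mm. A picture is of the moment at which its call begins: read the wrist's pose just before it. calibration takes no time and is no camera call.
- r.close_job(): hands the job in, once; it reports no verdict.
The state is a dict: "t": time; "joints": joint angles; "joint_vel": joint speeds; "joint_efforts": joint torques, N m; "tool_pos": TCP position; "tcp_rot": TCP orientation; "force": force on the tool from outside, world axes, zero at the start; "wrist_torque": the same for the moment, N m; "finger_gap": opening from 0.0 (shut) to 1.0 (fully open).
Only numpy, scipy, OpenCV 4.12 (cv2) and the standard library are available. Lean on these libraries where they do the work, as an engineer would, in place of code of your own. Each camera call takes 0.05 s, during which the arm holds its last target.

## Working session

There is one attempt and no reset: what is moved stays moved. The work goes in short steps, Python scripts to look and compute and a tool call to move; the robot and the scene stay as the last step left them, time stands still between calls to the robot, and variables do not carry over. Pictures are saved under pics/ and viewed, and the job is handed in when it is done.

Besides the shell and the picture viewer there is one more tool, called after "Request:" as a command line: name --argument value ..., lists and objects as JSON in quotes. play_rows: Moves the arm, as the interface text tells. Its arguments: {"type":"object","properties":{"delta_rot":{"type":"array"},"delta_pos":{"type":"array"},"fingers":{"type":"array"},"newtons":{"type":"number"}},"required":["delta_rot","delta_pos","fingers"]}

```bash
mkdir -p pics; python3 - <<'E'
from bench import r
import cv2
print(r.read_state())
for n in ["scene","top","wrist"]:
    cv2.imwrite(f"pics/{n}0.png",r.camera(n)); c=r.calibration(n); print(n,c)
E
```

```text
{'t': 0.0, 'joints': array([ 9.32662847e-01,  3.81165737e-01,  1.29826395e+00, -3.97873941e-05,
        1.46360754e+00, -2.15289237e-01]), 'joint_vel': array([-6.59620774e-05,  3.54755436e-04, -9.74044700e-04, -1.14017287e-03,
       -5.43029270e-04,  1.21399812e-03]), 'joint_efforts': array([ 2.37303793e-04, -4.37912893e+01, -2.24558812e+01,  7.13321194e-02,
        3.52406502e-02, -9.52635287e-05]), 'tool_pos': array([225.53568342, 501.33343477, 252.15293521]), 'tcp_rot': array([-6.59140365e-01, -3.07109166e+00,  2.09100247e-03]), 'force': array([ 0.53879088, -0.19563666,  0.43674372]), 'wrist_torque': array([ 0.02878983, -0.05344492, -0.00317628]), 'finger_gap': 0.9987086740577976}
scene {'fov_y': 54.00755462393866, 'cx': 317.2930141950977, 'cy': 203.19206943493734, 'k1': -0.0704656287107269, 'cam_to_world': array([[ 8.98445844e-01, -2.30737010e-01,  3.73571275e-01,
         1.55373426e+02],
       [-4.39083108e-01, -4.70105438e-01,  7.65641497e-01,
        -6.80010414e+02],
       [-1.04394184e-03, -8.51916257e-01, -5.23677001e-01,
         5.44914893e+02],
       [ 0.00000000e+0
[... 302 characters left out ...]
,  8.87679023e-03,  7.96572491e-03,
        -1.23440273e+01],
       [-9.47593675e-03, -1.85704587e-01, -9.82559929e-01,
         9.60359763e+02],
       [ 0.00000000e+00,  0.00000000e+00,  0.00000000e+00,
         1.00000000e+00]])}
wrist {'fov_y': 71.3868247536845, 'cx': 317.6582002916535, 'cy': 199.88474846081036, 'k1': -0.03438421254153112, 'hand_eye': array([[-7.29254394e-04, -9.50077268e-01, -3.12013866e-01,
         8.11248956e+01],
       [ 9.99999641e-01, -8.27577851e-04,  1.82712303e-04,
         9.51227714e-01],
       [-4.31806571e-04, -3.12013621e-01,  9.50077530e-01,
        -1.32269677e+02],
       [ 0.00000000e+00,  0.00000000e+00,  0.00000000e+00,
         1.00000000e+00]])}
```

View pics/scene0.png

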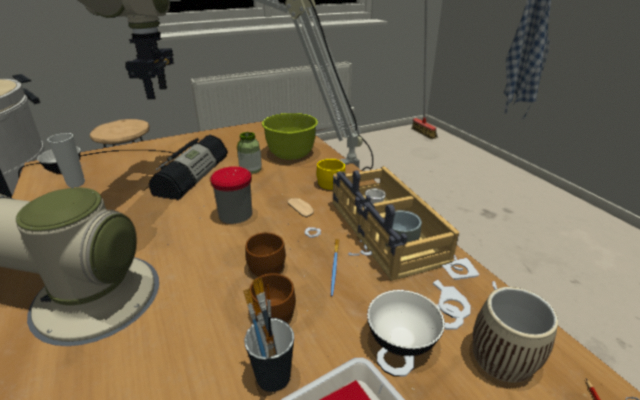

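View pics/top0.png

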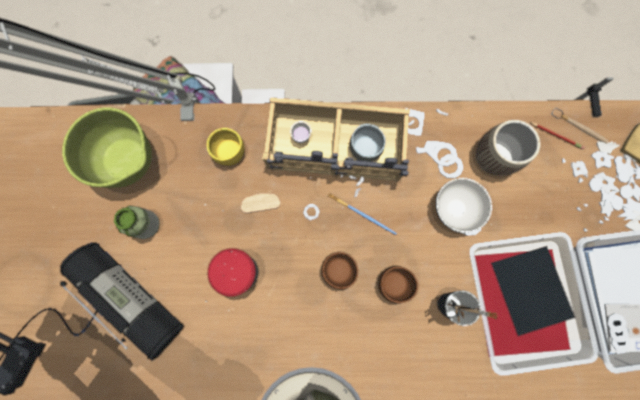

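View pics/wrist0.png

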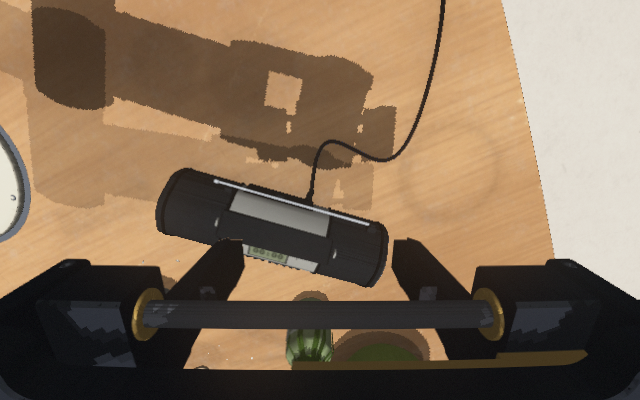

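The grey cup (top image 368,141) is in the right (-y) bay, and the white egg cup (301,133) is in the left one. I'll enlarge the crate next.

```bash
python3 - <<'E'
import cv2
a=cv2.imread("pics/top0.png")[90:190,255:420]; cv2.imwrite("pics/topc.png",cv2.resize(a,None,fx=4.8,fy=4.8,interpolation=cv2.INTER_CUBIC))
a=cv2.imread("pics/scene0.png")[150:280,320:470]; cv2.imwrite("pics/scenec.png",cv2.resize(a,None,fx=4.6,fy=4.6,interpolation=cv2.INTER_CUBIC))
E
```

```text
(no output)
```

View pics/topc.png

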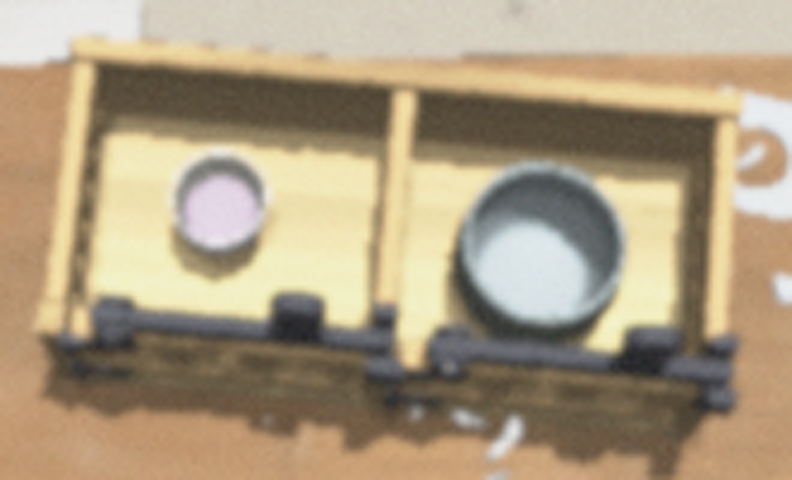

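View pics/scenec.png

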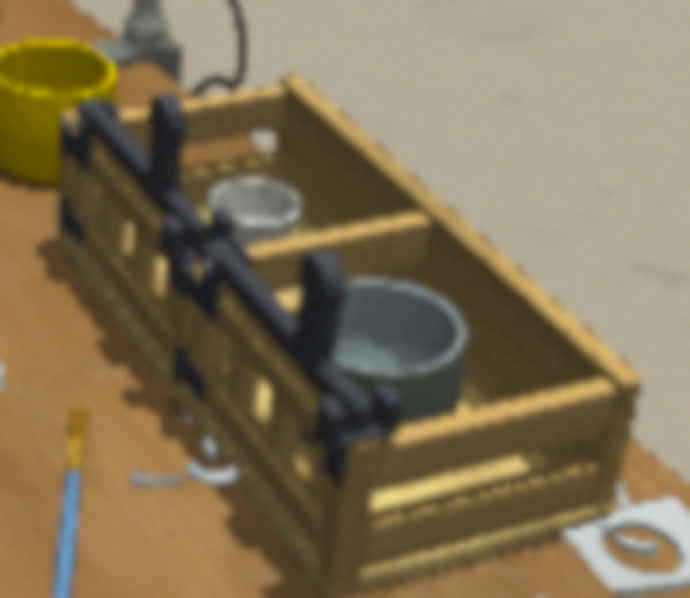

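```bash
cat > h.py <<'E'
import numpy as np, cv2
from bench import r
def proj(n,P,T=None):
    c=r.calibration(n); M=np.linalg.inv(c['cam_to_world'] if T is None else T@c['hand_eye'])
    P=np.atleast_2d(P); q=(M[:3,:3]@P.T).T+M[:3,3]; s=q[:,:2]/q[:,2:]
    s=s*(1+c['k1']*(s**2).sum(1,keepdims=True)); f=200/np.tan(np.radians(c['fov_y']/2))
    return s*f+[c['cx'],c['cy']]
def c2w(p,P):
    P=np.atleast_2d(P).astype(float);a=p[2];R=np.array([[np.cos(a),-np.sin(a),0],[np.sin(a),np.cos(a),0],[0,0,1]])
    return P@R.T+[p[0],p[1],0]
E
cat > fit.py <<'E'
from h import *
from scipy.optimize import least_squares
t=lambda u,v:(u/4.8+255-.4,v/4.8+90-.4)
s=lambda u,v:(u/4.6+320-.4,v/4.6+150-.4)
obs=[("top",(74.5,161,85),t(75,42)),("top",(74.5,-161,85),t(741,93)),("top",(-74,39,152),t(298,302)),("top",(-74,-115,152),t(654,335)),
("scene",(-74,-115,150),s(322,258)),("scene",(-74,39,150),s(167,103)),("scene",(74.5,-161,85),s(637,380)),("scene",(74.5,161,85),s(290,78)),("scene",(-74.5,-161,0),s(335,590))]
f=lambda p:np.concatenate([proj(n,c2w(p,P))[0]-o for n,P,o in obs])
q=least_squares(f,[500,0,0],x_scale=[10,10,.1],loss='soft_l1')
print(q.x); print(f(q.x).reshape(-1,2).round(1))
np.save("crate.npy",q.x)
for n,P in dict(LR=(-74,-115,137),hingeR=(-74,-9,137),LL=(-74,39,137)).items(): print(n,c2w(q.x,P))
E
python3 fit.py
```

```text
[ 6.38904147e+02 -6.23946873e+01 -9.18907448e-02]
[[-1.2 -2.3]
 [ 0.7 -2.3]
 [ 0.1  1.3]
 [ 0.9  0.4]
 [-1.3 -0.1]
 [-2.2 -0.7]
 [ 2.4 -2. ]
 [ 0.7 -1.9]
 [-0.2  2.1]]
LR [[ 554.66378206 -170.1191546   137.        ]]
hingeR [[564.39049892 -64.56636695 137.        ]]
LL [[568.79504996 -16.76887821 137.        ]]
```

Request:
play_rows --delta_rot '[[0,0,-0.9],[0,0,-1.8],[0,0,-2.7],[0,0,-3.6],[0,0,-4.5],[0,0,-5.4],[0,0,-6.3],[0,0,-7]]' --delta_pos '[[0.6,-1.1,0.2],[1.3,-2.3,0.4],[2.0,-3.5,0.6],[2.7,-4.7,0.8],[3.4,-5.9,1.0],[4.0,-7.1,1.2],[4.6,-8.3,1.4],[5.2,-9.5,1.6]]' --fingers '[-1,-1,-1,-1,-1,-1,-1,-1]'

```text
t: 0.82
tool_pos: [382.0, 214.6, 301.0]
tcp_rot: [-1.558, -2.728, 0.0]
force: [0.7, 0.9, -0.1]
finger_gap: 1.0
```

Request:
play_rows --delta_rot '[[0,0,-0.7],[0,0,-1.4],[0,0,-2.1],[0,0,-2.8],[0,0,-3.5],[0,0,-4.2],[0,0,-4.9],[0,0,-5.6]]' --delta_pos '[[0.5,-1.2,0],[1.0,-2.4,0],[1.5,-3.6,-0.1],[2.1,-4.8,-0.1],[2.6,-6.0,-0.2],[3.2,-7.2,-0.3],[3.8,-8.4,-0.3],[4.3,-9.6,-0.4]]' --fingers '[-1,-1,-1,-1,-1,-1,-1,-1]'

```text
t: 1.48
tool_pos: [511.3, -73.6, 288.8]
tcp_rot: [2.171, 2.271, 0.0]
force: [1.2, 0.1, 0.7]
finger_gap: 1.0
```

Request:
play_rows --delta_rot '[[0,0,-0.6],[0,0,-1.2],[0,0,-1.6],[0,0,-1.6],[0,0,-1.6]]' --delta_pos '[[0.5,-1.1,0],[1.0,-2.2,0],[1.4,-3.3,0],[1.4,-3.3,0],[1.4,-3.3,0]]' --fingers '[-1,-1,-1,-1,-1]'

```text
t: 1.9
tool_pos: [552.7, -171.7, 287.7]
tcp_rot: [-2.321, -2.114, 0.001]
force: [1.1, 1.4, 0.5]
finger_gap: 1.001
```

```bash
python3 - <<'E'
from h import *
import pickle
s=r.read_state(); cv2.imwrite("pics/w1.png",r.camera("wrist")); cv2.imwrite("pics/s1.png",r.camera("scene"))
pickle.dump(s,open("w1.pkl","wb")); print(s['t'],s['tool_pos'],s['tcp_rot'],s['joints'])
E
```

```text
1.9 [ 552.70570249 -171.74799177  287.68674225] [-2.32125073e+00 -2.11432464e+00  7.51625176e-04] [-5.05762446e-01  4.11959076e-01  1.14604699e+00  1.09291394e-04
  1.58540340e+00 -4.12525618e-01]
```

View pics/w1.png

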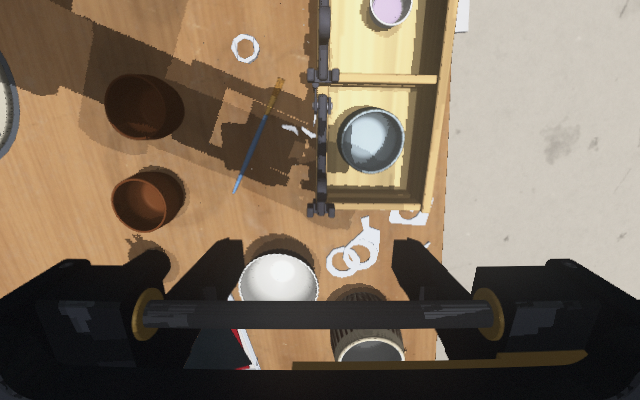

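The wrist view shows the right lever near (321,184), its catch near (320,210) and the pivot boss near (322,102). I'll zoom in to measure them.

```bash
python3 - <<'E'
import cv2
a=cv2.imread("pics/w1.png")[0:225,290:470]; cv2.imwrite("pics/w1c.png",cv2.resize(a,None,fx=2.66,fy=2.66,interpolation=cv2.INTER_CUBIC))
a=cv2.imread("pics/w1.png")[85:225,290:400]; cv2.imwrite("pics/w1d.png",cv2.resize(a,None,fx=4,fy=4,interpolation=cv2.INTER_CUBIC))
E
```

```text
(no output)
```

View pics/w1c.png

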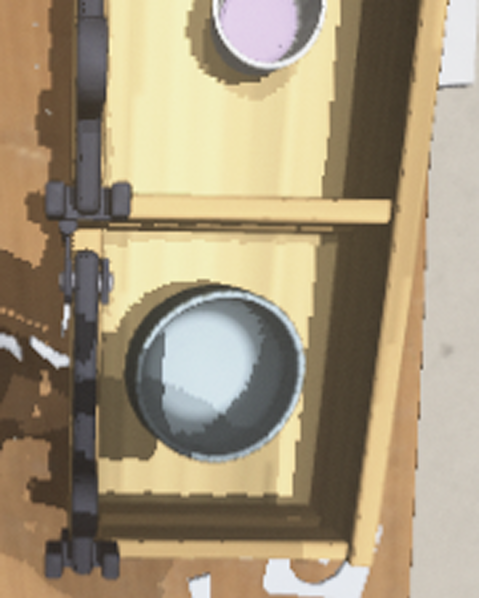

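View pics/w1d.png

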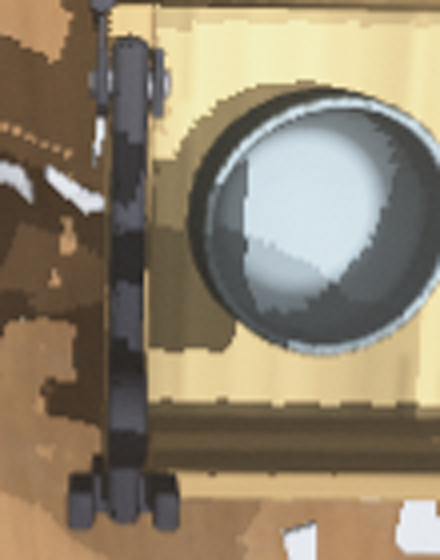

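```bash
cat > fit2.py <<'E'
from h import *
import pickle
from scipy.optimize import least_squares
from scipy.spatial.transform import Rotation as Ro
st=pickle.load(open("w1.pkl","rb")); T=np.eye(4); T[:3,:3]=Ro.from_rotvec(st['tcp_rot']).as_matrix(); T[:3,3]=st['tool_pos']
print("tool y angle",np.degrees(np.arctan2(T[1,1],T[0,1])))
exec(open("fit.py").read().split("f=lambda")[0].split("least_squares\n")[1])
# (P, uv, mask)
w=[((74.5,-161,85),(427.2,212.4),(1,1)),((-30,-161,85),(352.5,209.8),(0,1)),((-74,-31,105),(321.8,96),(1,0)),((-74,-155,103),(321.2,207),(1,0)),((-74,3,103),(323.1,70),(1,0)),((74,0,85),(435.5,78.9),(0,1))]
def f(p,wt=.6):
    a=[wt*(proj(n,c2w(p,P))[0]-o) for n,P,o in obs]+[(proj("wrist",c2w(p,P),T)[0]-o)*m for P,o,m in w]
    return np.concatenate(a)
q=least_squares(f,[640,-60,-.09],x_scale=[10,10,.1],loss='soft_l1')
print(q.x); print(f(q.x,1).reshape(-1,2).round(1))
q2=least_squares(lambda p:f(p,0.01),q.x,x_scale=[10,10,.1]); print("wrist only",q2.x,f(q2.x,1).reshape(-1,2).round(1)[-6:])
np.save("crate.npy",q.x)
for x in (q.x,q2.x):
  for n,P in dict(LR=(-74,-115,137),hingeR=(-74,-9,137)).items(): print(n,c2w(x,P), proj("wrist",c2w(x,P),T))
E
python3 fit2.py
```

```text
tool y angle -5.341952477594739
[ 6.42317432e+02 -6.22973192e+01 -1.11898245e-01]
[[-0.4 -5. ]
 [ 1.1 -2.3]
 [-0.6 -0.7]
 [-0.1 -0.2]
 [-1.3 -0.7]
 [-0.9 -1.4]
 [ 2.7 -1.8]
 [ 3.  -2.1]
 [-0.6  1.5]
 [ 6.9  0.3]
 [ 0.   1.6]
 [-0.1  0. ]
 [-1.8  0. ]
 [-0.7 -0. ]
 [ 0.  -0.6]]
wrist only [ 6.43287361e+02 -6.11208247e+01 -1.37287940e-01] [[ 4.3  0.7]
 [-0.  -0. ]
 [ 0.   0. ]
 [-4.3  0. ]
 [ 0.2 -0. ]
 [ 0.  -0. ]]
LR [[ 555.93877308 -168.31489942  137.        ]] [[320.28956333 186.97772882]]
hingeR [[567.77524976 -62.97783178 137.        ]] [[322.62206356  78.45090494]]
LR [[ 554.24507726 -164.91134317  137.        ]] [[318.38865315 184.00998747]]
hingeR [[568.7519277  -59.90871801 137.        ]] [[323.36811798  74.85507763]]
```

View pics/s1.png

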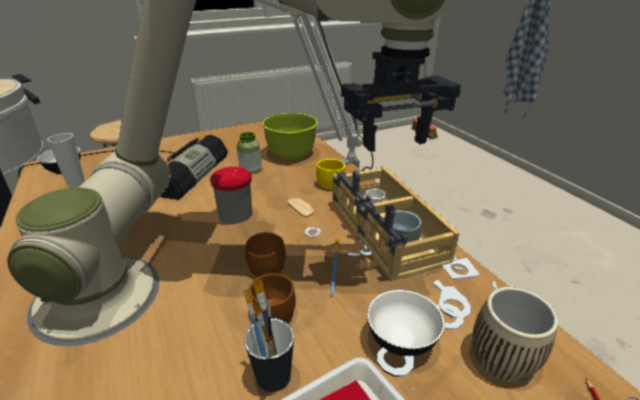

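```bash
cat >> fit2.py <<'E'
print("---- free rear x")
def g(p,wt=.6):
    fx=lambda P:(P[0]+p[3],P[1],P[2]) if P[0]>70 else P
    a=[wt*(proj(n,c2w(p,fx(P)))[0]-o) for n,P,o in obs]+[(proj("wrist",c2w(p,fx(P)),T)[0]-o)*m for P,o,m in w]
    return np.concatenate(a)
q=least_squares(g,[640,-60,-.09,0],x_scale=[10,10,.1,5],loss='soft_l1')
print(q.x); print(g(q.x,1).reshape(-1,2).round(1)); np.save("crate.npy",q.x[:3])
for n,P in dict(LR=(-74,-115,137),hingeR=(-74,-9,137)).items(): print(n,c2w(q.x,P), proj("wrist",c2w(q.x,P),T))
E
python3 fit2.py | sed -n '/----/,$p'
```

```text
---- free rear x
[ 6.42854251e+02 -6.28717582e+01 -1.06156244e-01 -1.01994023e+01]
[[-0.9 -0.7]
 [ 1.   1.3]
 [-0.2 -0.8]
 [ 0.4 -0.7]
 [-0.5 -0.6]
 [-0.6 -1.2]
 [-0.7 -0.9]
 [-0.4 -1.5]
 [ 0.3  1.6]
 [ 0.2  0.3]
 [ 0.   2.1]
 [ 0.6  0. ]
 [-0.6  0. ]
 [-0.2  0. ]
 [ 0.  -0.8]]
LR [[ 557.08576617 -169.38357432  137.        ]] [[321.46466199 187.85296948]]
hingeR [[568.31720546 -63.9802785  137.        ]] [[323.28934632  79.52905315]]
```

Request:
play_rows --delta_rot '[[0,0,-0.15],[0,0,-0.15],[0,0,-0.15],[0,0,-0.15],[0,0,-0.15],[0,0,-0.15],[0,0,-0.15],[0,0,-0.15]]' --delta_pos '[[0.15,0.08,-0.8],[0.15,0.08,-1.7],[0.15,0.08,-2.6],[0.15,0.08,-3.5],[0.15,0.08,-4.2],[0.15,0.08,-4.8],[0.15,0.08,-5.1],[0.15,0.08,-5.15]]' --fingers '[-1,-1,-1,-1,-1,-1,-1,-1]' --newtons 15

```text
t: 2.67
tool_pos: [556.5, -166.7, 133.2]
tcp_rot: [-2.331, -2.103, 0.001]
force: [-1.3, -0.2, -1.2]
finger_gap: 0.996
```

Request:
play_rows --delta_rot '[[0,0,0],[0,0,0],[0,0,0],[0,0,0]]' --delta_pos '[[0,0,0],[0,0,0],[0,0,0],[0,0,0]]' --fingers '[0.3,0.3,0.3,0.3]'

```text
t: 3.0
tool_pos: [557.5, -168.1, 135.3]
tcp_rot: [2.333, 2.102, 0.001]
force: [-0.3, -0.8, 0.7]
finger_gap: 0.725
```

```bash
python3 - <<'E'
from h import *
s=r.read_state(); a=r.camera("wrist");cv2.imwrite("pics/w2.png",a)
a=r.camera("scene")[100:280,300:470]; cv2.imwrite("pics/s2.png",cv2.resize(a,None,fx=3.3,fy=3.3,interpolation=cv2.INTER_CUBIC))
print(s['t'],s['tool_pos'],s['tcp_rot'],s['joints'],s['finger_gap'],s['force'])
E
```

```text
3.0 [ 557.47601274 -168.11407496  135.26059946] [2.33281126e+00 2.10167466e+00 1.00094579e-03] [-4.96096423e-01  5.41941119e-01  1.38519296e+00  4.06044838e-05
  1.21266121e+00 -3.91959819e-01] 0.7250234513100979 [-0.33861117 -0.77345981  0.71245797]
```

View pics/w2.png

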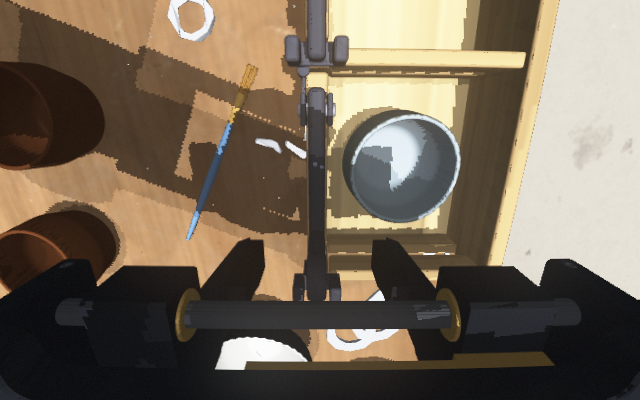

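View pics/s2.png

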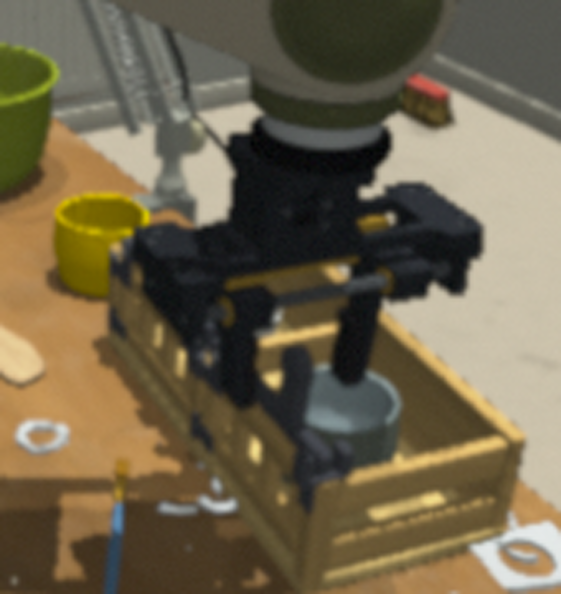

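```bash
python3 - <<'E'
from h import *
p=np.load("crate.npy")
for P in [(557.5,-168,121),(557.5-35,-168+3.7,121),(557.5+35,-168-3.7,121)]: print((proj("scene",P)[0]-[300,100])*3.3)
for P in [(-74,-115,152),(-74,-115,137),(-74,-115,105),(-74,-161,85)]: print(P,(proj("scene",c2w(p,P))[0]-[300,100])*3.3)
E
```

```text
[288.54661939 387.29021894]
[235.17679914 398.83464413]
[340.3456548  376.06181665]
(-74, -115, 152) [294.30086556 343.98063397]
(-74, -115, 137) [291.86349567 365.82403747]
(-74, -115, 105) [286.79960743 410.93043117]
(-74, -161, 85) [321.83461382 482.01112443]
```

Request:
play_rows --delta_rot '[[0,0,0],[0,0,0],[0,0,0],[0,0,0],[0,0,0],[0,0,0],[0,0,0],[0,0,0]]' --delta_pos '[[0,0,-0.1],[0,0,-0.1],[0,0,-0.1],[0,0,-0.1],[0,0,-0.1],[0,0,-0.1],[0,0,-0.1],[0,0,-0.1]]' --fingers '[0.6,0.6,0.6,0.6,0.6,0.6,0.6,0.6]' --newtons 15

```text
t: 3.77
tool_pos: [557.2, -168.0, 131.3]
tcp_rot: [2.334, 2.103, 0.0]
force: [0.3, -0.5, -0.0]
finger_gap: 0.202
```

Request:
play_rows --delta_rot '[[0,0,0],[0,0,0],[0,0,0],[0,0,0],[0,0,0],[0,0,0]]' --delta_pos '[[0,0,0],[0,0,0],[0,0,0],[0,0,0],[0,0,0],[0,0,0]]' --fingers '[1,1,1,1,1,1]'

```text
t: 4.27
tool_pos: [556.8, -168.0, 131.2]
tcp_rot: [-2.334, -2.102, 0.001]
force: [-5.3, -0.1, 2.3]
finger_gap: 0.112
```

Request:
play_rows --delta_rot '[[0,0,0],[0,0,0],[0,0,0],[0,0,0],[0,0,0],[0,0,0],[0,0,0],[0,0,0]]' --delta_pos '[[0,0,0],[0,0.06,0.12],[0.01,0.12,0.24],[0.02,0.19,0.36],[0.03,0.27,0.48],[0.04,0.36,0.6],[0.04,0.36,0.6],[0.04,0.36,0.6]]' --fingers '[1,1,1,1,1,1,1,1]' --newtons 30

```text
t: 4.93
tool_pos: [558.0, -157.6, 149.5]
tcp_rot: [2.334, 2.103, -0.003]
force: [-6.5, -3.8, -1.3]
finger_gap: 0.113
```

```bash
python3 - <<'E'
from h import *
s=r.read_state(); a=r.camera("wrist");cv2.imwrite("pics/w3.png",a)
a=r.camera("scene")[100:280,300:470]; cv2.imwrite("pics/s3.png",cv2.resize(a,None,fx=3.3,fy=3.3,interpolation=cv2.INTER_CUBIC))
print(s['t'],s['tool_pos'],s['tcp_rot'],s['joints'],s['finger_gap'],s['force'],s['wrist_torque'])
E
```

```text
4.9333 [ 557.95215238 -157.64657057  149.50598143] [ 2.33394093  2.10257723 -0.00261271] [-0.47875605  0.52338748  1.37273531 -0.00173119  1.24583283 -0.37399775] 0.11332616341707111 [-6.4542652  -3.81630774 -1.25631493] [-0.92047975  1.05335302 -0.03813341]
```

View pics/s3.png

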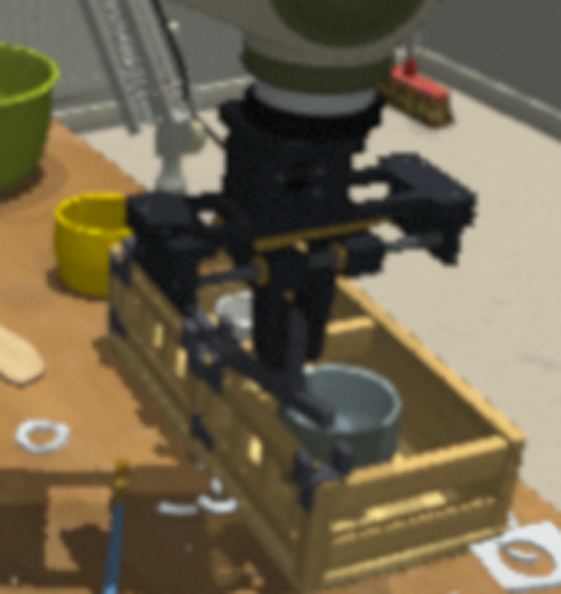

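```bash
python3 - <<'E'
import numpy as np
H=np.array([568.1,-62.7]);R=95.5
pos=lambda f:H+R*np.array([-np.sin(np.radians(6.08+f)),-np.cos(np.radians(6.08+f))])
for a,b in [(0,32),(32,64),(64,84)]:
    for f in range(a+4,b+1,4): print(f,-(f-a)/5,((pos(f)-pos(a))/30).round(2))
E
```

```text
4 -0.8 [-0.22  0.03]
8 -1.6 [-0.44  0.08]
12 -2.4 [-0.65  0.14]
16 -3.2 [-0.86  0.22]
20 -4.0 [-1.06  0.31]
24 -4.8 [-1.26  0.41]
28 -5.6 [-1.45  0.53]
32 -6.4 [-1.63  0.66]
36 -0.8 [-0.17  0.14]
40 -1.6 [-0.33  0.3 ]
44 -2.4 [-0.48  0.46]
48 -3.2 [-0.61  0.64]
52 -4.0 [-0.74  0.82]
56 -4.8 [-0.85  1.02]
60 -5.6 [-0.95  1.22]
64 -6.4 [-1.03  1.42]
68 -0.8 [-0.07  0.21]
72 -1.6 [-0.12  0.43]
76 -2.4 [-0.16  0.65]
80 -3.2 [-0.18  0.87]
84 -4.0 [-0.19  1.09]
```

Request:
play_rows --delta_rot '[[0,0,-0.8],[0,0,-1.6],[0,0,-2.4],[0,0,-3.2],[0,0,-4.0],[0,0,-4.8],[0,0,-5.6],[0,0,-6.4]]' --delta_pos '[[-0.22,0.03,0],[-0.44,0.08,0],[-0.65,0.14,0],[-0.86,0.22,0],[-1.06,0.31,0],[-1.26,0.41,0],[-1.45,0.53,0],[-1.63,0.66,0]]' --fingers '[1,1,1,1,1,1,1,1]'

```text
t: 5.7
tool_pos: [509.4, -140.5, 150.9]
tcp_rot: [2.819, 1.369, -0.003]
force: [-9.6, -17.4, 9.0]
finger_gap: 0.104
```

Request:
play_rows --delta_rot '[[0,0,0],[0,0,0]]' --delta_pos '[[0,0,0],[0,0,0]]' --fingers '[1,1]'

```text
t: 5.87
tool_pos: [509.3, -140.4, 151.0]
tcp_rot: [2.818, 1.374, -0.003]
force: [-9.6, -16.3, 8.5]
finger_gap: 0.11
```

```bash
python3 - <<'E'
from h import *
s=r.read_state()
a=r.camera("scene")[100:280,300:470]; cv2.imwrite("pics/s4.png",cv2.resize(a,None,fx=3.3,fy=3.3,interpolation=cv2.INTER_CUBIC))
print(s['t'],s['tool_pos'],s['tcp_rot'],s['finger_gap'],s['force'],s['wrist_torque'])
E
```

```text
5.8667 [ 509.31652628 -140.38570226  151.01442172] [ 2.81771913  1.37358489 -0.00340548] 0.11008519568373164 [ -9.61870773 -16.27513667   8.46631661] [-2.81350608  2.01264122 -0.10791243]
```

View pics/s4.png

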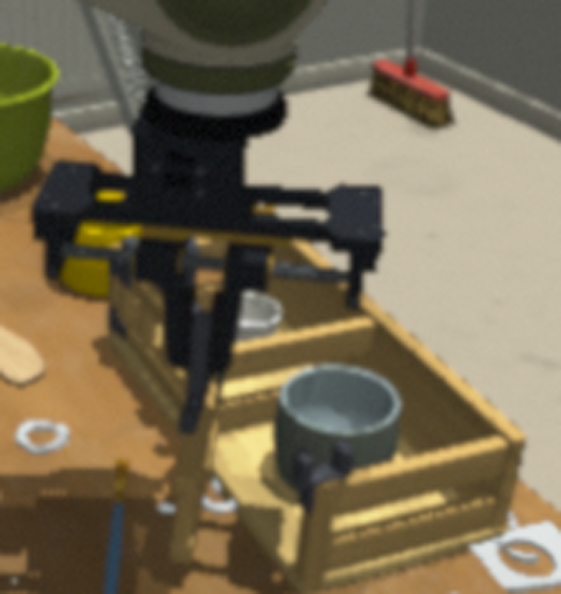

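```bash
python3 - <<'E'
import numpy as np
H=np.array([568.1,-62.7])
pos=lambda f,R:H+R*np.array([-np.sin(np.radians(6.08+f)),-np.cos(np.radians(6.08+f))])
p0=pos(32,95.5)
for f,R in [(32,97.5)]+[(f,97.5) for f in range(36,61,4)]: print(f,-(f-32)/5,((pos(f,R)-p0)/30).round(2))
p0=pos(60,97.5)
for f in range(64,85,4): print(f,-(f-60)/5,((pos(f,97.5)-p0)/30).round(2))
E
```

```text
32 0.0 [-0.04 -0.05]
36 -0.8 [-0.21  0.09]
40 -1.6 [-0.38  0.25]
44 -2.4 [-0.53  0.42]
48 -3.2 [-0.67  0.6 ]
52 -4.0 [-0.8   0.79]
56 -4.8 [-0.91  0.98]
60 -5.6 [-1.01  1.19]
64 -0.8 [-0.08  0.21]
68 -1.6 [-0.15  0.43]
72 -2.4 [-0.21  0.65]
76 -3.2 [-0.25  0.87]
80 -4.0 [-0.27  1.1 ]
84 -4.8 [-0.28  1.32]
```

Request:
play_rows --delta_rot '[[0,0,0],[0,0,-0.8],[0,0,-1.6],[0,0,-2.4],[0,0,-3.2],[0,0,-4.0],[0,0,-4.8],[0,0,-5.6]]' --delta_pos '[[-0.04,-0.05,0],[-0.21,0.09,0],[-0.38,0.25,0],[-0.53,0.42,0],[-0.67,0.6,0],[-0.8,0.79,0],[-0.91,0.98,0],[-1.01,1.19,0]]' --fingers '[1,1,1,1,1,1,1,1]'

```text
t: 6.58
tool_pos: [477.8, -103.8, 150.6]
tcp_rot: [3.07, 0.646, -0.005]
force: [-16.5, -14.6, 12.7]
finger_gap: 0.115
```

```bash
python3 - <<'E'
import numpy as np
H=np.array([568.1,-62.7])
pos=lambda f,R:H+R*np.array([-np.sin(np.radians(6.08+f)),-np.cos(np.radians(6.08+f))])
p0=pos(60,97.5)
for f,R in [(60,99.5)]+[(f,100.5) for f in range(64,85,4)]: print(f,-(f-60)/5,((pos(f,R)-p0)/30).round(2))
E
```

```text
60 0.0 [-0.06 -0.03]
64 -0.8 [-0.18  0.18]
68 -1.6 [-0.25  0.4 ]
72 -2.4 [-0.31  0.63]
76 -3.2 [-0.35  0.86]
80 -4.0 [-0.37  1.09]
84 -4.8 [-0.38  1.32]
```

Request:
play_rows --delta_rot '[[0,0,0],[0,0,-0.8],[0,0,-1.6],[0,0,-2.4],[0,0,-3.2],[0,0,-4.0],[0,0,-4.8],[0,0,-4.8]]' --delta_pos '[[-0.06,-0.03,0],[-0.18,0.18,0],[-0.25,0.4,0],[-0.31,0.63,0],[-0.35,0.86,0],[-0.37,1.09,0],[-0.38,1.32,0],[-0.38,1.32,0]]' --fingers '[1,1,1,1,1,1,1,1]'

```text
t: 7.25
tool_pos: [468.3, -62.0, 149.9]
tcp_rot: [3.14, -0.005, 0.003]
force: [-3.2, -6.9, 1.1]
finger_gap: 0.119
```

```bash
python3 - <<'E'
from h import *
s=r.read_state()
a=r.camera("scene")[100:280,300:470]; cv2.imwrite("pics/s5.png",cv2.resize(a,None,fx=3.3,fy=3.3,interpolation=cv2.INTER_CUBIC))
print(s['t'],s['tool_pos'],s['tcp_rot'],s['finger_gap'],s['force'],s['wrist_torque'],s['joints'])
E
```

```text
7.25 [468.26261199 -61.97983901 149.92290069] [ 3.14041894 -0.00542356  0.00319741] 0.11898526360019182 [-3.2333483  -6.8907172   1.12602489] [-0.79914116  0.61017515 -0.62496397] [-3.82825690e-01  3.57040106e-01  1.67115837e+00 -3.64072160e-04
  1.11106980e+00  1.19158583e+00]
```

View pics/s5.png

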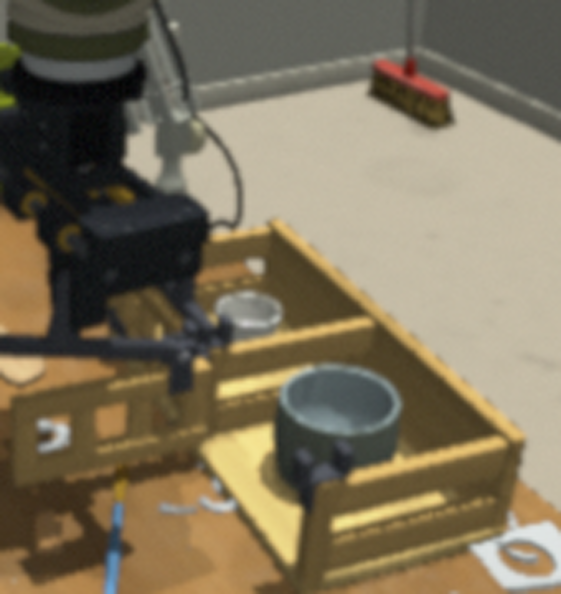

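Request:
play_rows --delta_rot '[[0,0,0],[0,0,0],[0,0,0],[0,0,0],[0,0,0],[0,0,0],[0,0,0]]' --delta_pos '[[-0.07,0,-0.1],[-0.14,0,-0.2],[-0.2,0,-0.3],[-0.26,0,-0.4],[-0.3,0,-0.5],[-0.32,0,-0.55],[-0.32,0,-0.55]]' --fingers '[1,1,1,1,1,1,1]'

```text
t: 7.88
tool_pos: [459.2, -62.5, 132.8]
tcp_rot: [3.141, 0.0, 0.005]
force: [4.0, -4.2, 0.3]
finger_gap: 0.117
```

Request:
play_rows --delta_rot '[[0,0,0],[0,0,0],[0,0,0],[0,0,0],[0,0,0],[0,0,0],[0,0,0],[0,0,0]]' --delta_pos '[[0,0,0],[0,0,0],[0,0,0],[0,0,0],[0,0,0],[0,0,0],[0,0,0],[0,0,0]]' --fingers '[0.6,0.4,0.2,0,-0.1,-0.1,-0.1,-0.1]'

```text
t: 8.55
tool_pos: [458.1, -62.1, 132.7]
tcp_rot: [-3.142, -0.001, 0.0]
force: [0.1, -0.5, 0.5]
finger_gap: 0.549
```

```bash
python3 - <<'E'
from h import *
s=r.read_state()
a=r.camera("scene")[100:280,300:470]; cv2.imwrite("pics/s6.png",cv2.resize(a,None,fx=3.3,fy=3.3,interpolation=cv2.INTER_CUBIC))
cv2.imwrite("pics/w6.png",r.camera("wrist"))
print(s['t'],s['tool_pos'],s['tcp_rot'],s['finger_gap'],s['force'],s['wrist_torque'])
E
```

```text
8.55 [458.14312025 -62.12316826 132.74910711] [-3.14155110e+00 -8.22130300e-04  8.16302193e-05] 0.548948016291884 [ 0.06401828 -0.5248528   0.46823485] [-0.01940552  0.18098686  0.01299343]
```

View pics/s6.png

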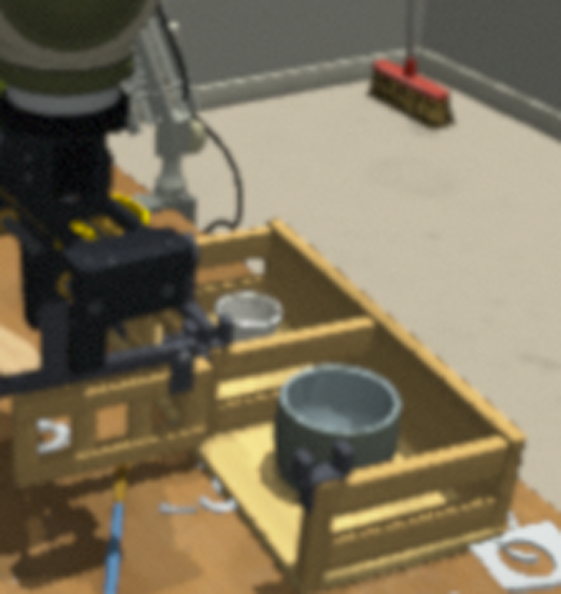

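View pics/w6.png

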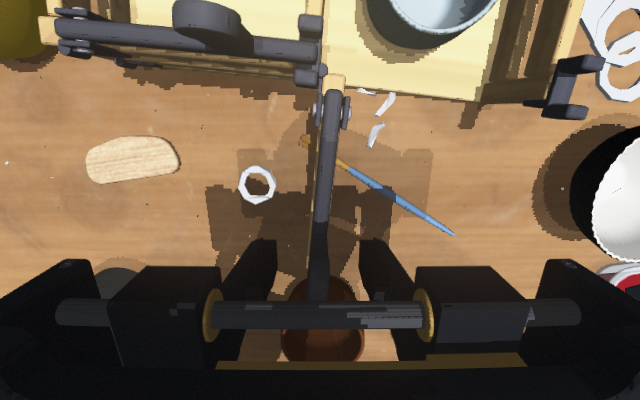

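Request:
play_rows --delta_rot '[[0,0,0],[0,0,0],[0,0,0],[0,0,0],[0,0,0],[0,0,0],[0,0,0],[0,0,0]]' --delta_pos '[[0,0,0.3],[0,0,0.8],[0,0,1.5],[0,0,2.4],[0,0,3.4],[0,0,4.4],[-0.3,0,5],[-0.6,0,5]]' --fingers '[-0.1,-0.1,-0.1,-0.1,-0.1,-0.1,-0.1,-0.1]'

```text
t: 9.32
tool_pos: [441.0, -62.5, 286.0]
tcp_rot: [3.139, 0.001, 0.01]
force: [1.3, 0.1, 0.8]
finger_gap: 0.55
```

Request:
play_rows --delta_rot '[[0,0,0],[0,0,0],[0,0,0],[0,0,0]]' --delta_pos '[[-1,0,0],[-2,0,0],[-2,0,0],[-2,0,0]]' --fingers '[-0.1,-0.1,-0.1,-0.1]'

```text
t: 9.65
tool_pos: [379.1, -62.0, 282.2]
tcp_rot: [-3.141, 0.001, 0.001]
force: [0.1, 0.3, 0.8]
finger_gap: 0.552
```

```bash
python3 - <<'E'
from h import *
s=r.read_state()
a=r.camera("scene")[100:280,260:470]; cv2.imwrite("pics/s7.png",cv2.resize(a,None,fx=3.3,fy=3.3,interpolation=cv2.INTER_CUBIC))
a=r.camera("top")[90:250,255:420]; cv2.imwrite("pics/t7.png",cv2.resize(a,None,fx=3.6,fy=3.6,interpolation=cv2.INTER_CUBIC))
cv2.imwrite("pics/w7.png",r.camera("wrist"))
print(s['t'],s['tool_pos'],s['tcp_rot'],s['finger_gap'],s['force'])
E
```

```text
9.65 [379.12814619 -61.96750809 282.24299392] [-3.14133859e+00  9.44022949e-04  6.18265758e-04] 0.5519015708428464 [0.08924452 0.33472888 0.7908197 ]
```

View pics/s7.png

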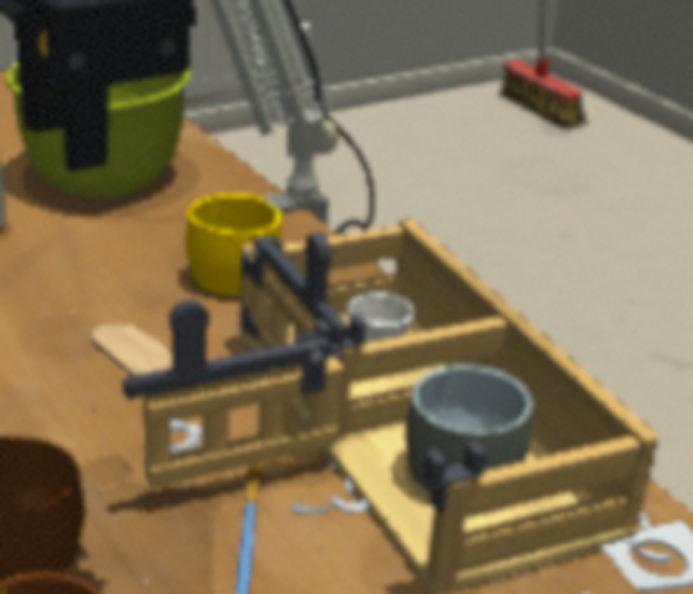

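View pics/t7.png

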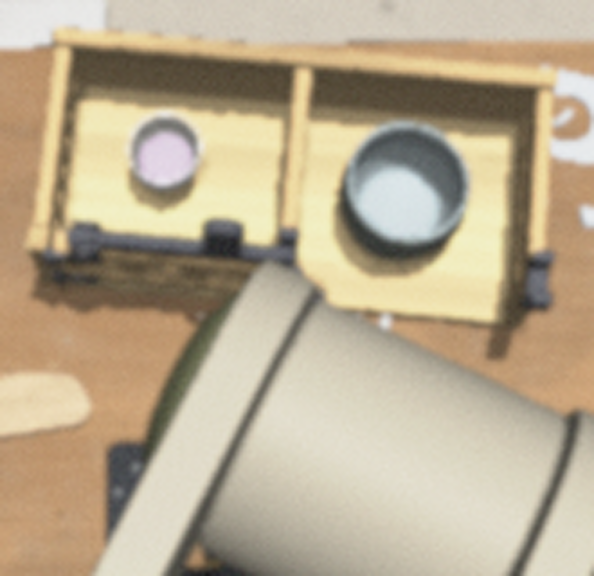

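View pics/w7.png

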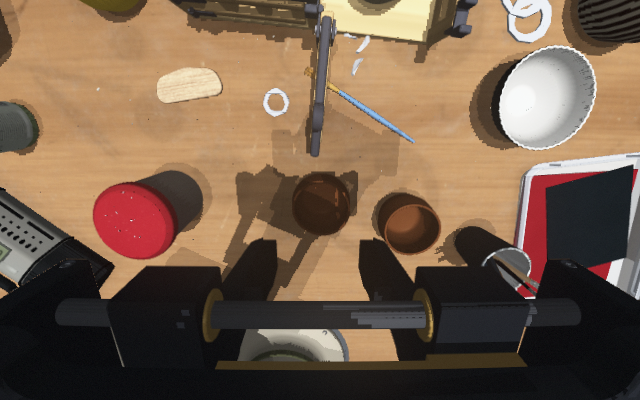

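The bar is back down along the gate top, the gate stands wide open, the left gate is shut and the cup is in place. I'll check the lever height and gate angle numerically.

```bash
python3 - <<'E'
from h import *
p=np.load("crate.npy"); h=np.array([-74,-9])
for f in (75,80,85,90):
  for rise in (0,10):
    a=np.radians(f); P=lambda d,z:(h[0]-d*np.sin(a),h[1]-d*np.cos(a),z)
    q=proj("scene",c2w(p,[P(106-(4 if rise else 0),152+rise),P(148,100+rise*1.6)]))
    print(f,rise,((q-[260,100])*3.3).round(0).tolist())
E
```

```text
75 0 [[212.0, 310.0], [156.0, 404.0]]
75 10 [[218.0, 294.0], [155.0, 382.0]]
80 0 [[204.0, 304.0], [145.0, 394.0]]
80 10 [[210.0, 288.0], [144.0, 372.0]]
85 0 [[197.0, 297.0], [136.0, 384.0]]
85 10 [[203.0, 281.0], [135.0, 362.0]]
90 0 [[191.0, 290.0], [129.0, 373.0]]
90 10 [[197.0, 275.0], [128.0, 352.0]]
```

```bash
python3 -c "
from bench import r
print(r.close_job(), r.read_state()['t'])"
```

```text
the job is handed in; nothing more can be done
the job is handed in; nothing more can be done
```

The right bay's gate, where the grey cup stands, is open and the job is handed in at about 9.8 s on the robot's clock. No verdict is reported, so the results below are my own checks.

**What I did:** I pinched the right gate's lever and raised it about 18 mm. The scene picture showed the bar clear of its catch. I swung the gate open, lowered the bar back to rest, let go and backed off upwards.

**Last checks:**
- **Gate angle:** about 84 degrees open, by comparing the final scene picture with the fitted crate pose.
- **Latch bar:** the open gate's lever and bar nose match the "down" position in that comparison. The left bar also looks down in the pictures.
- **Other gate and cup:** the left gate is shut, and the cup is upright in its bay where it was. I judged this by eye and did not measure the cup's position.
- **Robot:** touching nothing, with force readings below 1 N.

**What disagreed:**
- **Crate fit:** the crate's rear rim fitted about 10 mm nearer the front than the stated depth, so I left its x position out of the fit.
- **Swing radius:** I had taken it a few mm too short. Side loads reached about 25 N at the wrist before I corrected it during the swing, well under the 120 N wrist limit.

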